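# Temperature check of a dough sample with a telescoping sensor arm

## Task

Take the tall sample tube from the rack and stand it fully home in the empty hole of the temperature gauge, and let go of it. Then press in the button on the side of the sensor arm's grip, pull the arm out past its first stop to the second stop, so that the sensor faces the tube, and finish while still holding it there by the grip: a spring draws it back if you let go. Leave the two short tubes, the jar, the tally counter and the scraper where they are.

Things in the scene. Friction and masses are not known exactly. Their poses are not given: they have to be found in the camera images.
- gauge: Fixed temperature gauge. Origin on the bench under the tube seat; z up, y = the way the sensor arm is pulled. Foot plate 100 mm wide, 8 mm thick, y -420 to 40 mm. Seat: white block 60 x 60 mm at the origin, top at z 53 mm. Steel rail 10 mm wide, top at z 58 mm, y -190 to -64 mm, under the grip's travel. Tube housing (axis z 92 mm, y -390 to -223 mm) from which the arm telescopes towards the seat.
- seat_mouth (a point): Centre of the mouth of the seat hole, on the seat's top face, 53 mm above the bench. The hole is upright, 27 mm in diameter, 40 mm deep (its floor is 13 mm above the bench), with a 2 mm chamfer.
- tall_tube: The tall sample tube: upright white plastic cylinder, 24 mm in diameter and 110 mm high (the top 25 mm is a grey cap of the same diameter), tapered foot, 35 to 70 g. Origin at the centre of its underside, z up. It starts in one of the rack's three holes and stands out 70 mm above the rack.
- rack: Fixed aluminium rack, 70 mm (x) by 180 mm (y) by 45 mm high, origin under its centre. Three upright holes 27 mm in diameter and 40 mm deep in a row along its y, at y = -60, 0 and +60 mm; all hold a tube, the floor of each is 5 mm above the bench.
- short_tube_a: A short sample tube, 24 mm in diameter and 80 mm high, otherwise like the tall one, in another rack hole; leave it alone. Origin at the centre of its underside.
- short_tube_b: The other short sample tube, same size; leave it alone.
- sensor_grip: Grey block 26 (x) x 36 (y) x 36 (z) mm at the moving end of the sensor arm, origin at its centre, 92 mm above the bench, axes as the gauge's. It moves only along y: 195 mm from the seat's centre at home, 75 mm at the second stop. The round black button (22 mm) stands out 8 mm from the middle of its +x side, 2 mm when pressed in. A sensor nose of 10 mm radius reaches 50 mm in +y.
- grip_point (a point): Point inside the grip midway between the pressed button's face and the opposite (-x) face, which are then 28 mm apart (34 mm with the button out): pinch across x here, with the fingers on the button and on the opposite face, to press the button and hold the grip at once.
- sensor_tip (a point): Tip of the sensor nose, 50 mm in +y from the grip's centre; at the second stop it stands 13 mm from the wall of a seated tube.
- telescope (a joint): How far the arm is pulled out (m), along the gauge's +y: 0 home (start), 0.060 first stop, 0.120 second stop, the hard end of travel. At home and at the first stop a latch locks it unless the button is held in; nothing latches at the second stop. A spring pulls it back with about 2.5 N at home, 5.5 N at the second stop.
- button (a joint): How far the button is pressed into the grip (m), along the grip's -x: 0 out, 0.006 fully in; springs back, about 5 N to press it fully in, and unlatches the arm from 0.004 on.
- jar: Bystander: closed white jar, 68 mm in diameter, 95 mm high. Origin under its centre.
- counter: Bystander: small steel tally counter on a foot, 44 mm in diameter, 70 mm high. Origin under its centre.
- scraper: Bystander: flat steel dough scraper with a black bar handle, about 90 x 110 mm, lying. Origin at bench height near its handle.

How it is judged (in metres and radians):
On the way, in this order (a step that is already met when the one before it is completed fails the run):
1. the tall tube stands fully home in the gauge's seat and has been let go (horizontal distance between tall_tube and seat_mouth below 0.006 m and z of tall_tube in the frame of seat_mouth below -0.036 m and angle between tall_tube's own z axis and vertical below 0.12 rad and contact force between the fingers and tall_tube below 0.1 N), for 0.2 s.
2. the button is pressed in with the arm still at home (value of joint button above 0.004 m and value of joint telescope below 0.012 m), for 0.05 s.
3. the arm is pulled out to the second stop with the gripper on the grip (value of joint telescope above 0.114 m and contact force between the fingers and sensor_grip above 1 N), for 0.2 s.
At the end, for the whole second after the job is handed in: The fingers hold the grip (contact force over 1 N) with the sensor arm at rest within 6 mm of the second stop, and the tall tube stands by itself in the gauge's seat, within 4 mm of the hole's floor and upright within 7 degrees (all of step 1 and all of step 3 and velocity of joint telescope below 0.02 m/s and linear speed of tall_tube below 0.03 m/s); the arm keeps its last pose, push and grip.
It fails at once if a short tube is taken out or moved (distance of any of short_tube_a, short_tube_b from where it was at the start of the episode above 0.02 m).
It fails at once if the jar, the tally counter or the scraper is pushed away or knocked over (distance of any of jar, counter, scraper from where it was at the start of the episode above 0.03 m or angle between any of jar, counter's own z axis and vertical above 0.5 rad).
It also fails if it takes over 51 s, if anything falls off the work surface, if the arm or the gripper's body presses on something with over 40 N, if the wrist force passes 120 N, or if a joint passes its speed limit or range.

## Robot

A 6-joint arm with a two-finger parallel gripper is mounted at the origin on the work surface. World frame = base frame: x ahead of the robot, y to its left, z up, the work surface at z = 0. Lengths are in mm, angles in rad, forces in N, time in s.
With the tool pointing down it reaches from about 350 to 875 mm from the base axis. Payload 4.2 kg.
Tool frame: the origin (TCP) lies on the mounting face of the last link; the fingertips stand 173 mm ahead of it and the grasp point (between the pads) lies 155 mm ahead of it; z points along the fingers, y is the direction in which the jaws open and shut (so a half turn about z gives the same grasp; the last joint's range is limited). The gripper opens to 85 mm and grips with 20 to 120 N. Pads are 22 mm wide; open, the fingers measure 114 mm over their backs; the gripper's body (76 mm by 85 mm) begins 54 mm behind the grasp point. The pads swing forward as they close: fully open they stand 13 mm farther back than shut.
Start: joints at [-1.005, 0.385, 0.008, 0, -1.194, -0.259], TCP at [188.772, -595.79, 404.712] pointing down, gripper open.
Joint ranges: [-3.14, 3.14], [-1.21, 2.06], [-1.07, 1.41], [-3.16, 2.05], [-2.99, -0.16], [-3.1, 3.1]. Speed limits (rad/s): [2.79, 2.79, 3.14, 3.14, 3.14, 3.14].

## Interface

Orientations are given as a unit quaternion [x, y, z, w].
In Python, from bench import arm gives the robot as it stands. The module is installed in compiled form; this text tells all that it offers.
- The arm moves only by the tool play_rows, never from a script. Its argument "moves" is a list of rows, each a list of 3 entries, a list of its own where there are three numbers: the shift along the world's x, y, z in units of 30 cm (1.0 is 30 cm), then the turn about the world's z in units of 30 degrees (1.0 is 30 degrees), then the gripper's target within -1 to 1 (shut at 1, half-way at 0, fully open at -1). In form: [[[x, y, z], turn, jaw], ...]. A call has 1 to 12 rows; each row is the pose to reach, as a shift and turn from the pose measured when the call began; what a row does not reach only later rows make up. A row lasts 1/8 s, in which the tool goes at most 62.5 mm and 10.7 degrees, less where a joint would pass 70% of its speed; a pose out of reach is approached as far as the arm can. A call with a number of a shift or a turn outside -1 to 1 is refused whole. A call with a gripper value outside its range is refused whole. The fingers move at their own pace and stop on an object; the grip force is fixed at half the most. Time passes only in rows, so rows that repeat a pose let the fingers close. It gives the time, the measured TCP pose, the force and the opening at its end, in the units of the state.
- arm.read_state(): the state, without advancing time (a new reading comes with each control period).
- arm.get_image(name): name is "scene" or "top" or "wrist"; returns a dict with "pixels" (480x640x3 uint8, red, green, blue), "vfov" (degrees; the focal length in pixels is half the picture's height over the tangent of half this angle, whatever the lens; pixels are square), "cx", "cy" (the principal point, pixels), "xyz" and "rotation" of the camera in the world. Camera axes: x right, y up, looking along -z (the intrinsics and any distortion apply to the point x, -y, -z); pixel columns grow to the right and rows downward; lengths in mm; the calibration is good to about 2 mm. A picture is of the moment at which its call begins. There is no depth.
- arm.job_done(): hands the job in, once; it reports no verdict.
Trained networks look in a picture, given as the dict that the camera call returned (one of the last four; its "shot" number tells which), for a name from the list of things; names that differ only in an ending like _2 or _b are one class to them, and where a whole thing is asked for, a point or a joint stands for the part that bears it (a point fixed in the world has none). Each returns a list of dicts, best first, with "conf" (0 to 1); they miss things now and then, are a little off and sometimes report something else, mostly with a low value. They report only what shows in the picture. A call takes as long as a camera call.
- arm.look_for(name, picture): "centre" ([x, y, z] in mm, in world coordinates, good to about 4 mm: the middle of the surface that is visible of it).
The state is a dict: "clock": time; "joints": joint angles; "joint_vel": joint speeds; "joint_efforts": joint torques, N m; "position": TCP position; "ee_rot": TCP orientation; "contact_force": force on the tool from outside, world axes, zero at the start; "wrist_torque": the same for the moment, N m; "gripper_width": finger opening in mm.
Only numpy, scipy, OpenCV 4.12 (cv2) and the standard library are available. Lean on these libraries where they do the work, as an engineer would, in place of code of your own. Each camera call takes 0.05 s, during which the arm holds its last target.

## Working session

There is one attempt and no reset: what is moved stays moved. The work goes in short steps, Python scripts to look and compute and a tool call to move; the robot and the scene stay as the last step left them, time stands still between calls to the robot, and variables do not carry over. Pictures are saved under pics/ and viewed, and the job is handed in when it is done.

Besides the shell and the picture viewer there is one more tool, called after "Request:" as name([rows], argument=value, ...), one row to a line, values as JSON. play_rows: Moves the arm, as the interface text tells. Shifts and turns lie within -1 to 1; 1 stands for 30 cm of shift or 30 degrees of turn. Its arguments: {"type":"object","properties":{"moves":{"type":"array"}},"required":["moves"]}

```bash
mkdir -p pics; cat > h.py <<'E'
import numpy as np, cv2
from bench import arm
def snap(n,tag):
    p=arm.get_image(n); cv2.imwrite(f'pics/{tag}.png',p['pixels'][:,:,::-1]); return p
def proj(p,X):
    R=np.array(p['rotation']); 
    if R.shape!=(3,3):
        from scipy.spatial.transform import Rotation as Ro; R=Ro.from_quat(R).as_matrix()
    c=R.T@(np.array(X,float)-p['xyz']); f=240/np.tan(np.radians(p['vfov'])/2)
    return p['cx']+f*c[0]/-c[2], p['cy']-f*c[1]/-c[2]
def ray(p,u,v,z):
    R=np.array(p['rotation'])
    if R.shape!=(3,3):
        from scipy.spatial.transform import Rotation as Ro; R=Ro.from_quat(R).as_matrix()
    f=240/np.tan(np.radians(p['vfov'])/2)
    d=R@np.array([(u-p['cx'])/f,-(v-p['cy'])/f,-1]); o=np.array(p['xyz']); return o+d*(z-o[2])/d[2]
E
python3 - <<'E'
from h import *
for n in ['scene','top','wrist']:
    p=snap(n,n+'0'); print(n,{k:v for k,v in p.items() if k!='pixels'})
    for t in ['tall_tube','short_tube_a','rack','gauge','sensor_grip','button','jar','counter','scraper']:
        try: print(t,[(np.round(d['centre']).tolist(),round(d['conf'],2)) for d in arm.look_for(t,p)][:4])
        except Exception as e: print(t,e)
print(arm.read_state())
E
```

```text
scene {'vfov': 44.78161927918508, 'cx': 316.06317993264577, 'cy': 233.56263856588154, 'xyz': array([1064.24163912,  -73.14978159,  748.54481375]), 'rotation': array([0.27113292, 0.18026783, 0.53984497, 0.776246  ]), 'shot': 1}
tall_tube []
short_tube_a [([568.0, 277.0, 76.0], 0.59), ([565.0, 332.0, 71.0], 0.57)]
rack [([565.0, 272.0, 73.0], 0.65)]
gauge [([607.0, -167.0, 11.0], 0.75), ([588.0, -121.0, 103.0], 0.43)]
sensor_grip [([567.0, 331.0, 71.0], 0.51)]
button [([606.0, -122.0, 96.0], 0.66)]
jar [([781.0, 58.0, 92.0], 0.56)]
counter [([366.0, 143.0, 39.0], 0.62), ([745.0, 225.0, 7.0], 0.59)]
scraper [([746.0, 225.0, 8.0], 0.74)]
top {'vfov': 56.2282114919416, 'cx': 311.1504001758245, 'cy': 238.73899633263807, 'xyz': array([445.73492923,  92.95916532, 873.2461838 ]), 'rotation': array([-0.04987532,  0.03882201,  0.711027  , -0.70031844]), 'shot': 2}
tall_tube [([568.0, 216.0, 115.0], 0.82)]
short_tube_a [([559.0, 334.0, 90.0], 0.73), ([563.0, 273.0, 91.0], 0.47)]
rack [([557.0, 274.0, 42.0], 0.66)]
gauge [([579.0, -122.0, 3.0], 0.68)]
sensor_grip [([580.0, -123.0, 104.0], 0.63), 
[... 565 characters left out ...]
array([-1.00540819e+00,  3.84732625e-01,  7.88340553e-03,  2.52243144e-05,
       -1.19398118e+00, -2.58618251e-01]), 'joint_vel': array([-1.41337633e-04, -8.13342953e-04, -1.52542105e-05,  5.97178478e-04,
        4.28967103e-04, -1.74915542e-04]), 'joint_efforts': array([-9.65814650e-06, -3.92079985e+01,  1.88612348e+01,  4.19058904e+00,
       -3.96435289e-04, -5.59832756e-06]), 'position': array([ 188.76839834, -595.79866089,  404.68960385]), 'ee_rot': array([-1.52788788e-01,  9.88258866e-01,  1.09152084e-05, -1.75682781e-05]), 'contact_force': array([-0.09361601,  0.48012107, -0.1640603 ]), 'wrist_torque': array([-0.020529  ,  0.00248413, -0.0046915 ]), 'gripper_width': 85.4832454555791}
```

View pics/scene0.png

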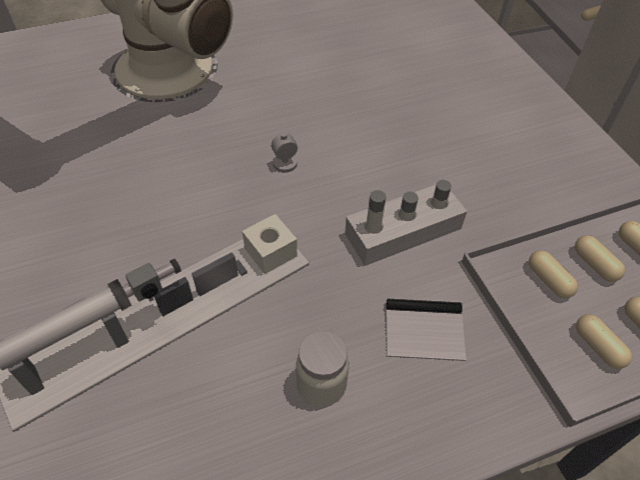

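View pics/top0.png

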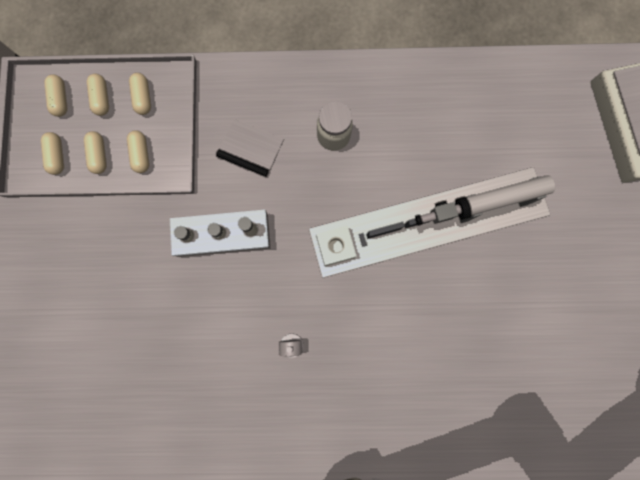

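```bash
python3 - <<'E'
import cv2
t=cv2.imread('pics/top0.png'); s=cv2.imread('pics/scene0.png')
cv2.imwrite('pics/a.png',cv2.resize(t[165:285,300:460],None,fx=5,fy=5,interpolation=2))
cv2.imwrite('pics/b.png',cv2.resize(s[210:330,110:310],None,fx=4,fy=4,interpolation=2))
cv2.imwrite('pics/c.png',cv2.resize(t[200:265,160:280],None,fx=6,fy=6,interpolation=2))
cv2.imwrite('pics/d.png',cv2.resize(s[170:270,335:475],None,fx=5,fy=5,interpolation=2))
E
```

```text
(no output)
```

View pics/a.png

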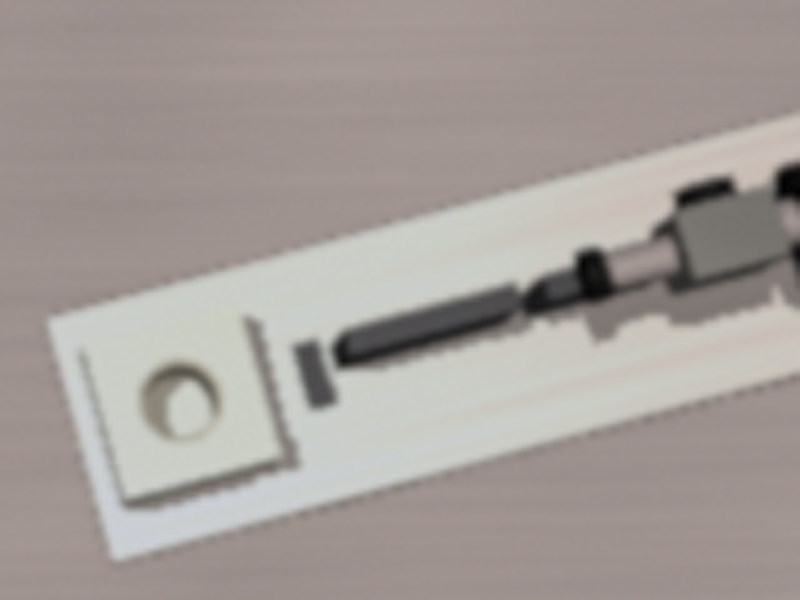

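View pics/b.png

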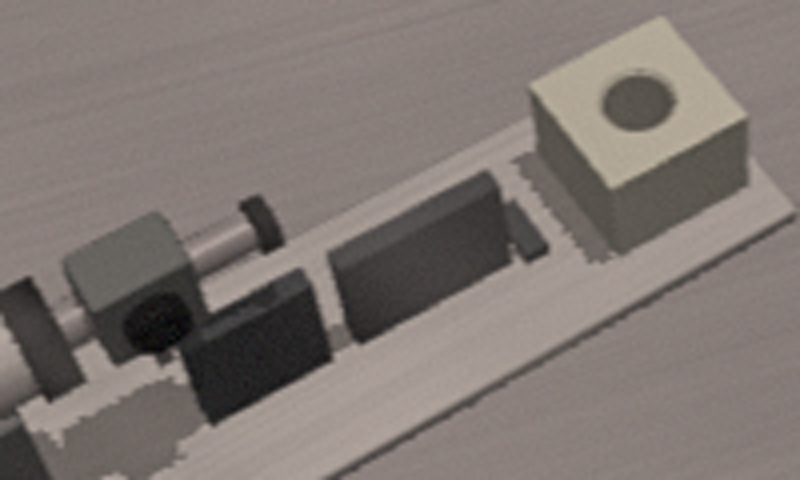

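View pics/c.png

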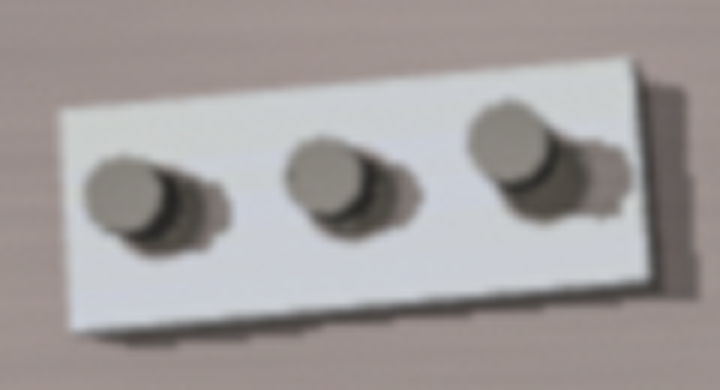

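View pics/d.png

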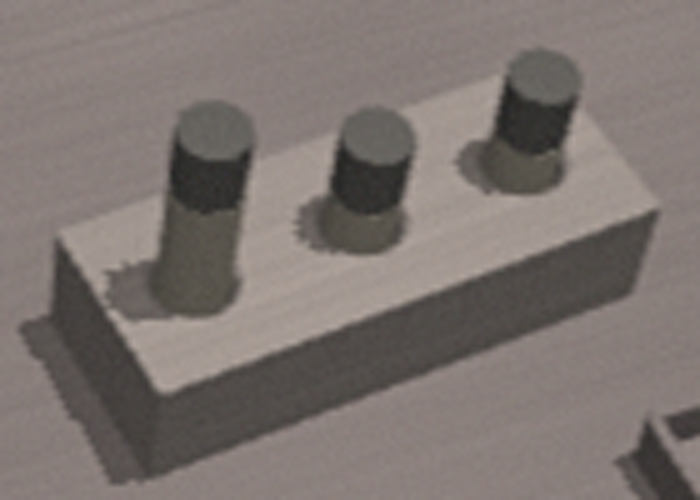

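```bash
python3 - <<'E'
from h import *
T=arm.get_image('top');S=arm.get_image('scene')
def q(n,t,s,z): print(n,z,np.round(ray(T,*t,z)[:2],1),np.round(ray(S,*s,z)[:2],1))
q('hole',(335.9,244.9),(269.4,235),53)
q('tall',(244.6,223.2),(377.7,195.9),115)
q('s1',(214.1,229.6),(410.3,197.1),85)
q('s2',(180.7,232.6),(443.9,184.9),85)
q('grip',(446.9,211.5),(142.4,275.4),110)
# seat corners
for a in [(85,350),(245,318),(283,460),(125,500)]: print('sT',np.round(ray(T,a[0]/5+300-.4,a[1]/5+165-.4,53),1))
for a in [(660,15),(748,118),(612,190),(528,90)]: print('sS',np.round(ray(S,a[0]/4+110-.4,a[1]/4+210-.4,53),1))
for a in [(48,322),(115,562)]: print('plateT',np.round(ray(T,a[0]/5+300-.4,a[1]/5+165-.4,8),1))
print('plateS',np.round(ray(S,795/4+110-.4,212/4+210-.4,8),1))
for u,v in [(538,170),(549,212),(322,273),(310,231)]:print('pl',np.round(ray(T,u,v,8),1))
E
```

```text
hole 53 [537.2  59.8] [537.2  59.4]
tall 115 [570.2 217.8] [569.5 217.6]
s1 85 [564.5 277.1] [565.3 277.2]
s2 85 [560.1 336.7] [560.4 337.6]
grip 110 [ 585.5 -129.5] [ 587.3 -128.2]
sT [556.9  94.9  53. ]
sT [567.8  35.8  53. ]
sT [515.1  23.2  53. ]
sT [501.3  81.2  53. ]
sS [499.4  80.1  53. ]
sS [558.7  95.4  53. ]
sS [572.9  37.5  53. ]
sS [517.5  21.6  53. ]
plateT [574.2 109.3   8. ]
plateT [480.6  84.8   8. ]
plateS [575.5 108.1   8. ]
pl [ 683.8 -341.5    8. ]
pl [ 599.8 -356.2    8. ]
pl [488.3  85.8   8. ]
pl [570.2 107.8   8. ]
```

Request:
play_rows([
  [[0.42, 0.9, 0], 1, -1],
  [[0.42, 0.9, 0], 1, -1],
  [[0.42, 0.9, 0], 1, -1],
  [[0.42, 0.9, 0], 1, -1],
  [[0.42, 0.9, 0], 1, -1],
  [[0.42, 0.9, 0], 1, -1],
])

```text
clock: 2.35
position: [315.6, -323.5, 405.3]
ee_rot: [-0.406, 0.914, -0.0, 0.001]
contact_force: [-0.0, -0.5, 0.2]
gripper_width: 85.3
```

Request:
play_rows([
  [[0.42, 0.9, 0], 1, -1],
  [[0.42, 0.9, 0], 1, -1],
  [[0.42, 0.9, 0], 1, -1],
  [[0.42, 0.9, 0], 1, -1],
  [[0.42, 0.9, 0], 1, -1],
  [[0.42, 0.9, 0], 1, -1],
])

```text
clock: 3.1
position: [443.1, -51.7, 405.4]
ee_rot: [-0.63, 0.777, -0.001, 0.001]
contact_force: [0.4, -0.8, 0.3]
gripper_width: 85.5
```

```bash
cat > st.py <<'E'
from h import *
s=arm.read_state(); x,y=s['ee_rot'][:2]
print('t',round(s['clock'],2),'pos',np.round(s['position'],1),'yawY',np.degrees(np.arctan2(y*y-x*x,2*x*y))%180,'q',np.round(s['ee_rot'],4),'j',np.round(s['joints'],2),'F',np.round(s['contact_force'],1),'w',round(s['gripper_width'],1))
E
python3 st.py
```

```text
t 3.1 pos [443.1 -51.7 405.4] yawY 168.09385413921484 q [-6.300e-01  7.766e-01 -6.000e-04  9.000e-04] j [ 0.25  0.07 -0.4   0.   -1.09 -0.46] F [ 0.4 -0.8  0.3] w 85.5
```

Request:
play_rows([
  [[0.423, 0.898, 0], 0.883, -1],
  [[0.423, 0.898, 0], 0.883, -1],
  [[0.423, 0.898, 0], 0.883, -1],
  [[0.423, 0.898, 0], 0.883, -1],
  [[0.423, 0.898, 0], 0.883, -1],
  [[0.423, 0.898, 0], 0.883, -1],
  [[0.423, 0.898, -0.15], 0.883, -1],
  [[0.423, 0.898, -0.15], 0.883, -1],
])

```text
clock: 4.1
position: [569.2, 215.4, 356.9]
ee_rot: [0.79, -0.613, -0.001, 0.003]
contact_force: [-1.0, 0.1, -0.1]
gripper_width: 85.3
```

```bash
python3 st.py; python3 - <<'E'
from h import *
p=snap('wrist','w1'); print(p['xyz'],proj(p,[569.9,217.7,115]))
E
```

```text
t 4.1 pos [569.2 215.4 356.9] yawY 14.439779443176832 q [ 0.7904 -0.6126 -0.0014  0.0032] j [ 0.63  0.39 -0.1  -0.   -1.08 -0.37] F [-1.   0.1 -0.1] w 85.3
[586.32864416 148.83584682 325.86648268] (np.float64(313.86307924527534), np.float64(254.38089534762244))
```

View pics/w1.png

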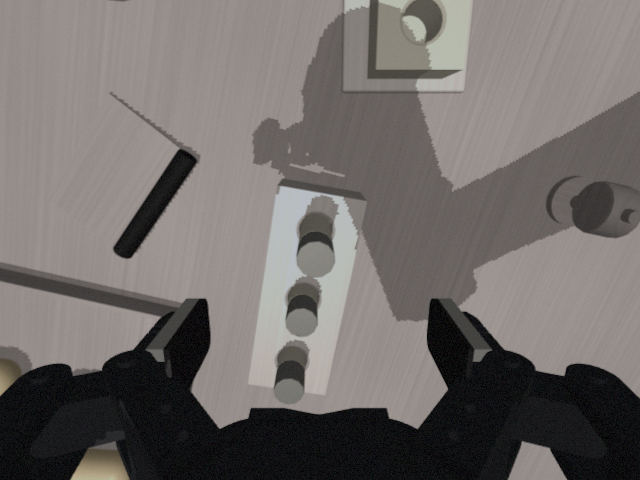

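Request:
play_rows([
  [[0.002, 0.007, -0.1], 0, -1],
  [[0.002, 0.007, -0.2], 0, -1],
  [[0.002, 0.007, -0.3], 0, -1],
  [[0.002, 0.007, -0.39], 0, -1],
  [[0.002, 0.007, -0.39], 0, -1],
])

```text
clock: 4.78
position: [570.9, 217.1, 242.7]
ee_rot: [0.79, -0.613, -0.0, 0.002]
contact_force: [0.8, -0.4, -0.5]
gripper_width: 85.5
```

```bash
python3 st.py; python3 -c "
from h import *
snap('scene','s1')"
```

```text
t 4.78 pos [570.9 217.1 242.7] yawY 14.438913222069942 q [ 0.7904 -0.6126 -0.      0.0018] j [ 0.63  0.52 -0.23  0.   -0.83 -0.38] F [ 0.8 -0.4 -0.5] w 85.5
```

View pics/s1.png

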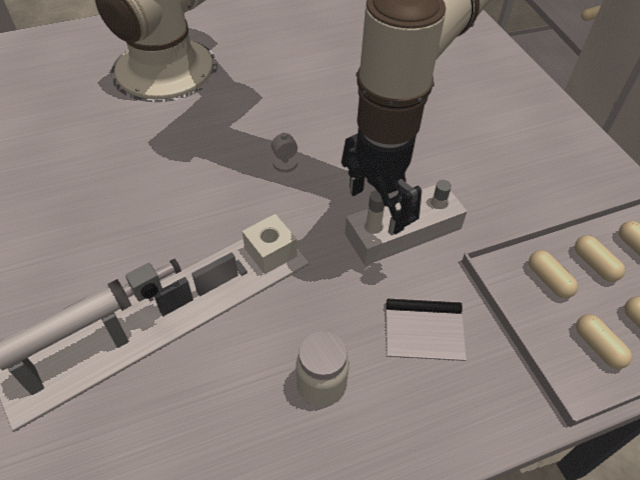

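```bash
python3 - <<'E'
from h import *
S=arm.get_image('scene');W=snap('wrist','w2')
for X in ([612,228,67],[530,207,67],[570,217.5,115],[570,217.5,45]): print(np.round(proj(S,X)))
print(proj(W,[569.9,217.7,115]),proj(W,[564.9,277.2,85]))
E
```

```text
[393. 236.]
[358. 200.]
[378. 196.]
[373. 226.]
(np.float64(325.1643018279543), np.float64(363.81776154842714)) (np.float64(300.07367434732714), np.float64(439.7983184455233))
```

View pics/w2.png

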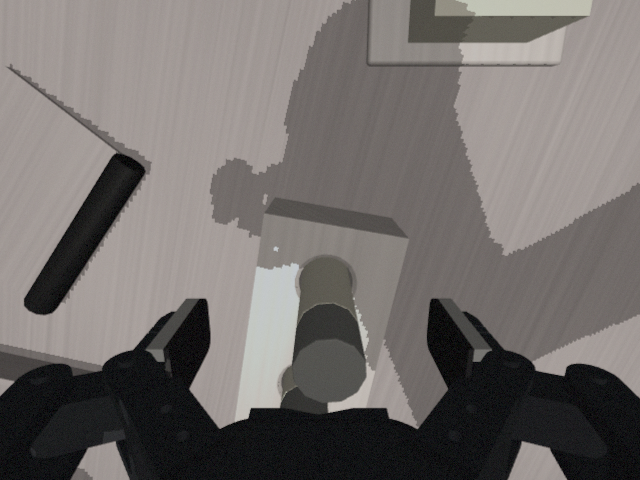

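Request:
play_rows([
  [[-0.005, 0.002, -0.008], 0, -1],
  [[-0.005, 0.002, -0.008], 0, -1],
  [[-0.005, 0.002, -0.008], 0, 1],
  [[-0.005, 0.002, -0.008], 0, 1],
  [[-0.005, 0.002, -0.008], 0, 1],
  [[-0.005, 0.002, -0.008], 0, 1],
  [[-0.005, 0.002, -0.008], 0, 1],
  [[-0.005, 0.002, -0.008], 0, 1],
])

```text
clock: 5.92
position: [569.9, 218.6, 242.6]
ee_rot: [0.791, -0.612, 0.001, -0.001]
contact_force: [-1.5, 0.2, 1.5]
gripper_width: 22.3
```

```bash
python3 st.py
```

```text
t 5.92 pos [569.9 218.6 242.6] yawY 14.490014340849314 q [ 7.906e-01 -6.123e-01  8.000e-04 -6.000e-04] j [ 0.63  0.51 -0.23  0.   -0.83 -0.38] F [-1.5  0.2  1.5] w 22.3
```

Request:
play_rows([
  [[0, 0, 0.1], 0, 1],
  [[0, 0, 0.2], 0, 1],
  [[0, 0, 0.3], 0, 1],
  [[0, 0, 0.36], 0, 1],
  [[-0.03, -0.15, 0.36], 0, 1],
  [[-0.06, -0.3, 0.36], 0, 1],
  [[-0.09, -0.43, 0.36], 0, 1],
  [[-0.109, -0.53, 0.36], 0, 1],
  [[-0.109, -0.53, 0.36], 0, 1],
  [[-0.109, -0.53, 0.36], 0, 1],
])

```text
clock: 7.18
position: [537.5, 59.9, 350.7]
ee_rot: [0.791, -0.612, 0.001, -0.001]
contact_force: [-0.0, 1.0, 0.0]
gripper_width: 22.7
```

```bash
python3 st.py; python3 - <<'E'
from h import *
T=snap('top','t3');S=snap('scene','s3');W=snap('wrist','w3')
print(proj(W,[537.2,59.6,53]), proj(T,[537.2,59.6,53]))
E
```

```text
t 7.17 pos [537.5  59.9 350.7] yawY 14.485118816832824 q [ 0.7906 -0.6123  0.001  -0.001 ] j [ 0.41  0.29 -0.28  0.   -1.   -0.16] F [-0.  1.  0.] w 22.7
(np.float64(320.17144278022846), np.float64(226.64170216817294)) (np.float64(336.0080359016309), np.float64(244.9006537883777))
```

View pics/s3.png

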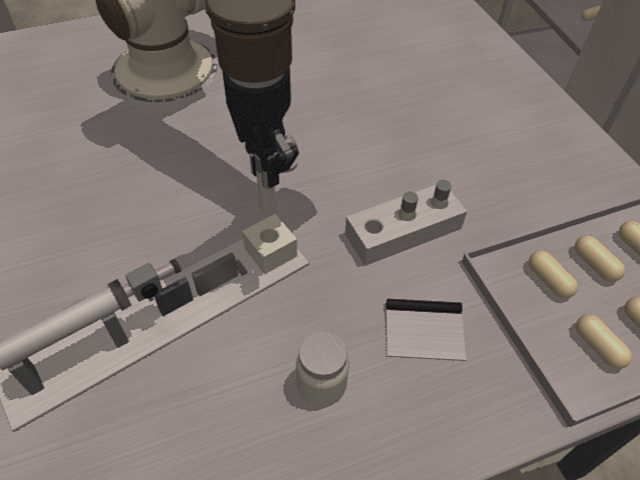

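View pics/w3.png

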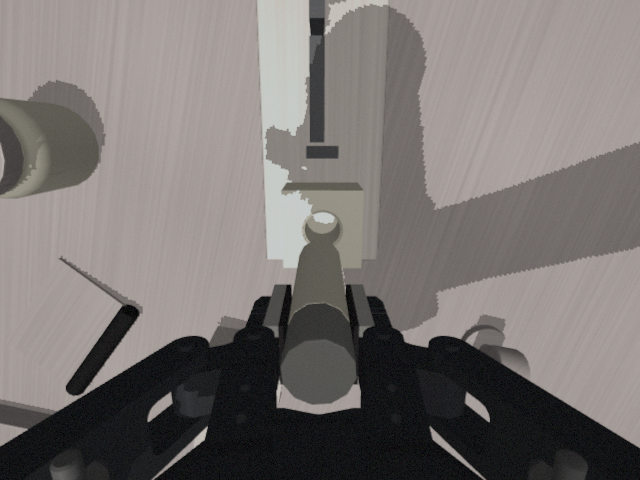

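View pics/t3.png

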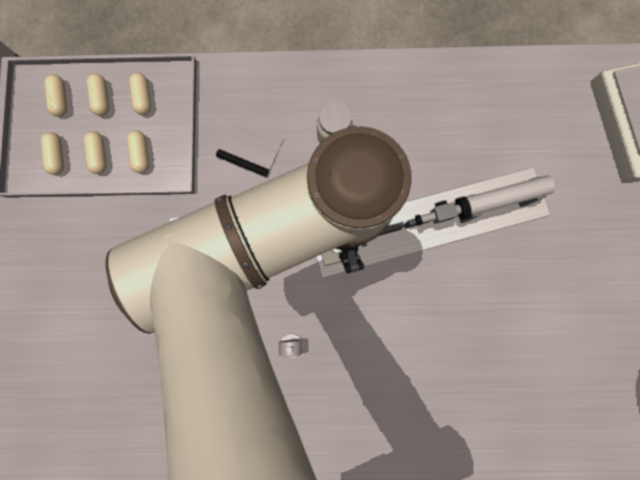

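```bash
python3 - <<'E'
from h import *
W=arm.get_image('wrist')
for z in (113,223): print(z,proj(W,[537.5,59.9,z]),proj(W,[541.3,60.9,z]),proj(W,[536.5,63.8,z]))
i=cv2.imread('pics/w3.png'); cv2.imwrite('pics/w3c.png',cv2.resize(i[180:420,240:400],None,fx=4,fy=2.5 and 4,interpolation=2)[:600] )
cv2.imwrite('pics/w3d.png',cv2.resize(i[170:320,260:390],None,fx=4,fy=4,interpolation=2))
s=cv2.imread('pics/s3.png');cv2.imwrite('pics/s3c.png',cv2.resize(s[120:280,210:310],None,fx=3.7,fy=3.7,interpolation=2))
S=arm.get_image('scene')
for z in (113,190): print(z,proj(S,[537.5,59.9,z]),proj(S,[541.3,60.9,z]),proj(S,[536.5,63.8,z]))
E
```

```text
113 (np.float64(319.6632102852736), np.float64(252.0982822180363)) (np.float64(312.9986426076309), np.float64(252.11258305859772)) (np.float64(319.6338768417541), np.float64(258.5542973638798))
223 (np.float64(320.11390398422054), np.float64(366.1580950935542)) (np.float64(307.13132464443333), np.float64(366.17285524350143)) (np.float64(320.0525629119515), np.float64(377.54243129792803))
113 (np.float64(267.67273672030956), np.float64(209.28658134497394)) (np.float64(269.1540944995364), np.float64(211.01337737656863)) (np.float64(270.0606846906078), np.float64(208.07595079813464))
190 (np.float64(264.6170264629045), np.float64(171.60433658207836)) (np.float64(266.20739020343825), np.float64(173.3717970144096)) (np.float64(267.19808704997433), np.float64(170.36962684001247))
```

View pics/w3d.png

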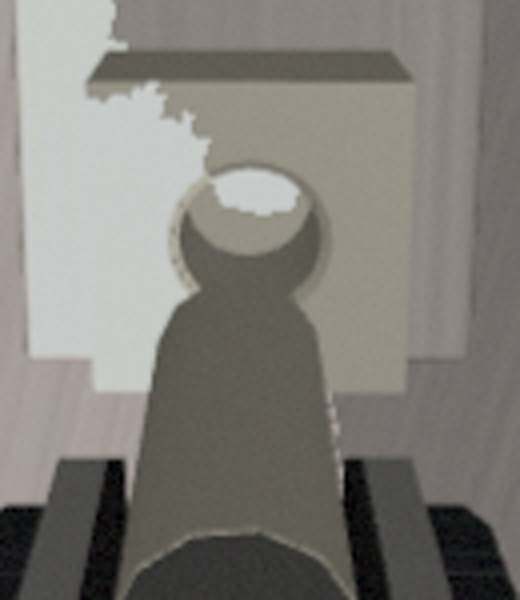

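View pics/s3c.png

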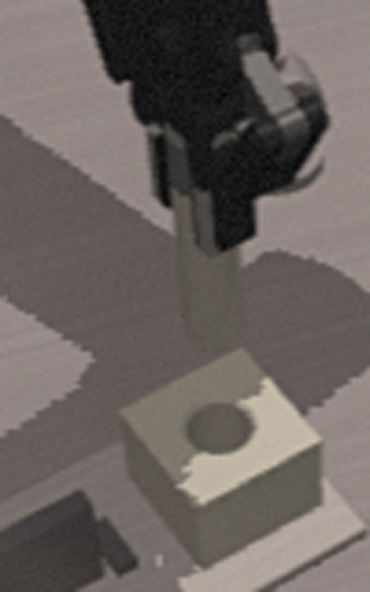

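Request:
play_rows([
  [[-0.001, 0.002, -0.1], 0, 1],
  [[-0.001, 0.002, -0.18], 0, 1],
  [[-0.001, 0.002, -0.2], 0, 1],
  [[-0.001, 0.002, -0.22], 0, 1],
  [[-0.001, 0.002, -0.24], 0, 1],
  [[-0.001, 0.002, -0.26], 0, 1],
  [[-0.001, 0.002, -0.26], 0, 1],
])

```text
clock: 8.3
position: [536.9, 60.8, 272.0]
ee_rot: [0.791, -0.612, 0.0, -0.0]
contact_force: [-1.6, -1.3, -1.5]
gripper_width: 22.6
```

```bash
python3 st.py; python3 - <<'E'
from h import *
snap('scene','s4');snap('wrist','w4')
i=cv2.imread('pics/w4.png');s=cv2.imread('pics/s4.png')
a=cv2.resize(s[120:280,200:320],None,fx=3.7,fy=3.7,interpolation=2); b=cv2.resize(i[240:400,260:380],None,fx=3.7,fy=3.7,interpolation=2)
cv2.imwrite('pics/m4.png',np.hstack([a,b])[:600,:800])
E
```

```text
t 8.3 pos [536.9  60.8 272. ] yawY 14.53141316615239 q [ 7.909e-01 -6.120e-01  4.000e-04 -2.000e-04] j [ 0.41  0.38 -0.38  0.   -0.81 -0.16] F [-1.6 -1.3 -1.5] w 22.6
```

View pics/m4.png

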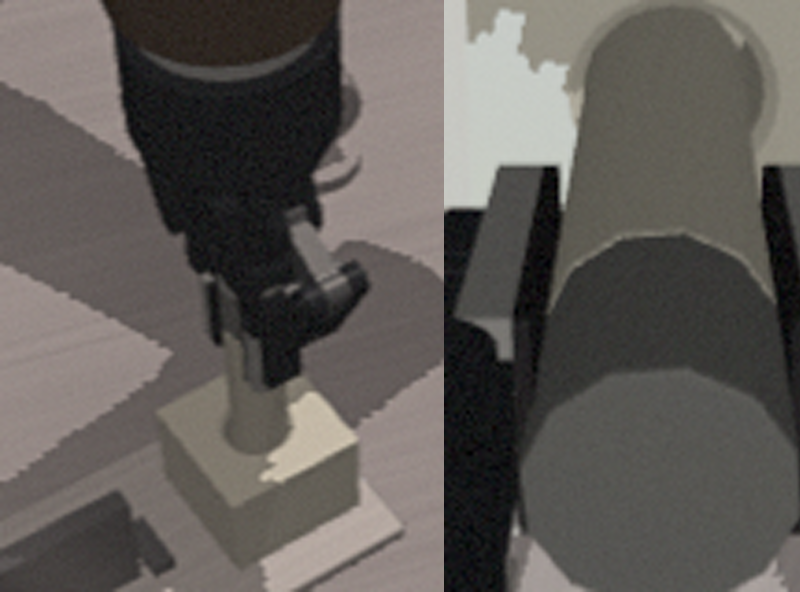

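Request:
play_rows([
  [[-0.002, -0.001, -0.02], 0, 1],
  [[-0.002, -0.001, -0.04], 0, 1],
  [[-0.002, -0.001, -0.06], 0, 1],
  [[-0.002, -0.001, -0.07], 0, 1],
  [[-0.002, -0.001, -0.07], 0, 1],
])

```text
clock: 9.02
position: [536.5, 60.7, 251.1]
ee_rot: [0.791, -0.612, 0.001, -0.0]
contact_force: [0.5, -1.0, -0.5]
gripper_width: 23.0
```

```bash
python3 st.py
```

```text
t 9.03 pos [536.5  60.7 251.1] yawY 14.546870743701788 q [ 7.909e-01 -6.119e-01  6.000e-04 -4.000e-04] j [ 0.41  0.41 -0.4   0.   -0.76 -0.16] F [ 0.5 -1.  -0.5] w 23.0
```

Request:
play_rows([
  [[0, 0, 0], 0, -1],
  [[0, 0, 0], 0, -1],
  [[0, 0, 0], 0, -1],
  [[0, 0, 0], 0, -1],
  [[0, 0, 0], 0, -1],
  [[0, 0, 0], 0, -1],
  [[0, 0, 0.15], 0, -1],
  [[0, 0, 0.3], 0, -1],
  [[0, 0, 0.4], 0, -1],
  [[0, 0, 0.4], 0, -1],
])

```text
clock: 10.28
position: [536.9, 60.8, 374.0]
ee_rot: [0.791, -0.612, 0.002, -0.003]
contact_force: [-0.5, 0.1, -1.1]
gripper_width: 85.4
```

```bash
python3 st.py; python3 - <<'E'
from h import *
S=snap('scene','s5');W=snap('wrist','w5')
i=cv2.imread('pics/w5.png');s=cv2.imread('pics/s5.png')
cv2.imwrite('pics/m5.png',np.hstack([cv2.resize(s[180:340,90:310],None,fx=3.5,fy=3.5,interpolation=2)]))
print(proj(S,[537,59.7,123]))
for y in (195,): 
  g=[537+.2521*195,59.6-.9677*195]; print('grip',g); print(proj(S,[*g,110]),proj(W,[*g,110]))
E
```

```text
t 10.28 pos [536.9  60.8 374. ] yawY 14.566363715806375 q [ 0.791  -0.6118  0.0024 -0.0031] j [ 0.41  0.26 -0.25  0.   -1.05 -0.16] F [-0.5  0.1 -1.1] w 85.4
(np.float64(267.05901723976484), np.float64(204.4912490714171))
grip [586.1595, -129.10150000000002]
(np.float64(141.5564474176358), np.float64(274.8992668059341)) (np.float64(319.6724011975312), np.float64(-131.2529748500857))
```

View pics/m5.png

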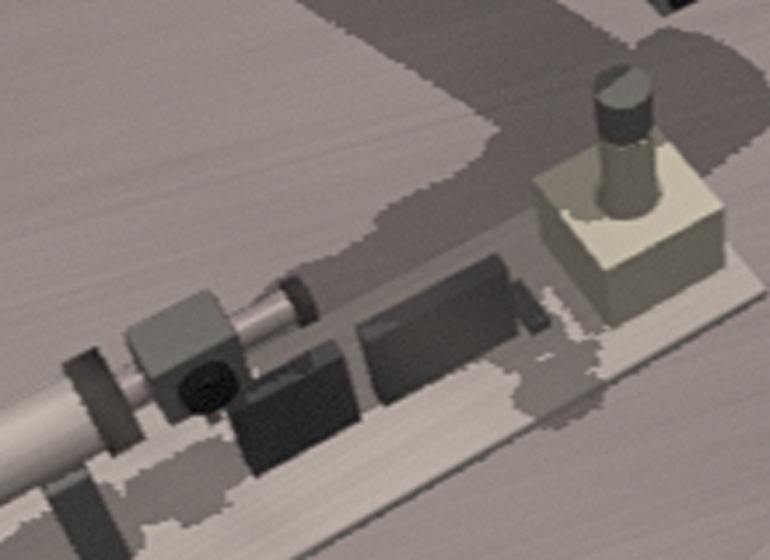

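View pics/w5.png

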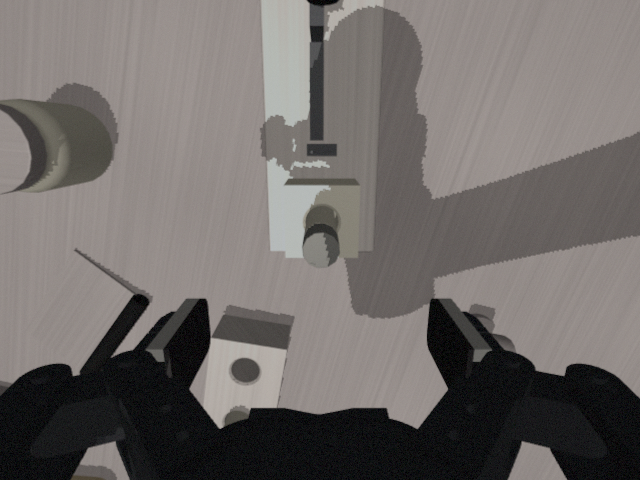

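Request:
play_rows([
  [[0.05, -0.19, 0], 0, -1],
  [[0.1, -0.38, 0], 0, -1],
  [[0.15, -0.55, 0], 0, -1],
  [[0.168, -0.632, 0], 0, -1],
  [[0.168, -0.632, -0.1], 0, -1],
  [[0.168, -0.632, -0.15], 0, -1],
  [[0.168, -0.632, -0.15], 0, -1],
])

```text
clock: 11.25
position: [586.2, -128.7, 323.6]
ee_rot: [0.791, -0.612, -0.002, 0.001]
contact_force: [0.4, -0.2, 0.1]
gripper_width: 85.5
```

```bash
python3 st.py; python3 - <<'E'
from h import *
W=snap('wrist','w6')
g=[586.2,-129.1]; print(proj(W,[*g,110]))
E
```

```text
t 11.25 pos [ 586.2 -128.7  323.6] yawY 14.554271231414162 q [ 0.791  -0.6118 -0.0016  0.0011] j [ 0.05  0.41 -0.17 -0.   -1.    0.2 ] F [ 0.4 -0.2  0.1] w 85.5
(np.float64(317.22205827493326), np.float64(265.99602863875157))
```

View pics/w6.png

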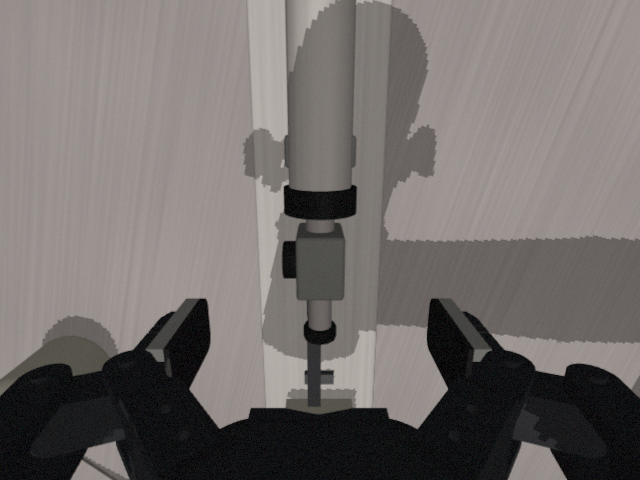

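Request:
play_rows([
  [[0, 0, -0.08], 0, -1],
  [[0, 0, -0.16], 0, -1],
  [[0, 0, -0.22], 0, -1],
  [[0, 0, -0.258], 0, -1],
  [[0, 0, -0.258], 0, -1],
  [[0, 0, -0.258], 0, -1],
])

```text
clock: 12.05
position: [587.1, -128.5, 248.7]
ee_rot: [0.791, -0.611, 0.001, -0.0]
contact_force: [-0.0, -0.7, 0.7]
gripper_width: 85.8
```

```bash
python3 st.py; python3 - <<'E'
from h import *
snap('wrist','w7');snap('scene','s7')
i=cv2.imread('pics/w7.png');s=cv2.imread('pics/s7.png')
cv2.imwrite('pics/m7.png',np.hstack([cv2.resize(s[180:360,70:270],(500,450)),cv2.resize(i[130:430,180:460],(300,321))[:].copy() if 0 else cv2.resize(i[:,140:500],(300,450))]))
E
```

```text
t 12.05 pos [ 587.1 -128.5  248.7] yawY 14.61177754312368 q [ 7.913e-01 -6.114e-01  5.000e-04 -2.000e-04] j [ 0.05  0.49 -0.25  0.   -0.83  0.2 ] F [-0.  -0.7  0.7] w 85.8
```

View pics/m7.png

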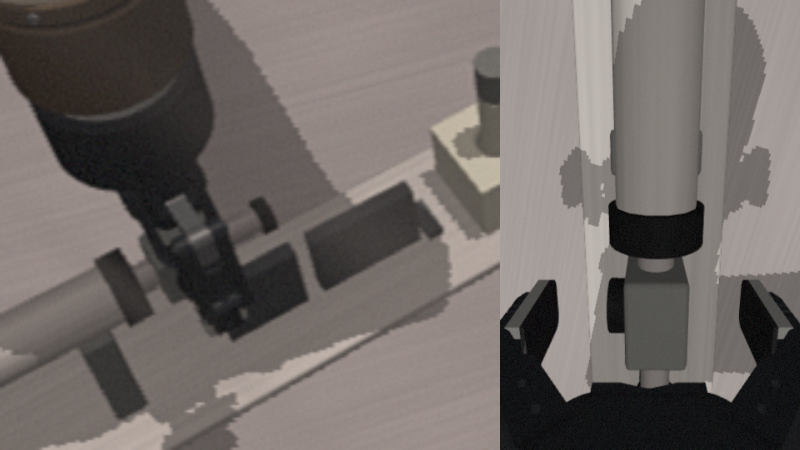

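Request:
play_rows([
  [[0, 0, -0.003], 0, 1],
  [[0, 0, -0.003], 0, 1],
  [[0, 0, -0.003], 0, 1],
  [[0, 0, -0.003], 0, 1],
  [[0, 0, -0.003], 0, 1],
  [[0, 0, -0.003], 0, 1],
  [[0, 0, -0.003], 0, 1],
  [[0, 0, -0.003], 0, 1],
])

```text
clock: 13.15
position: [585.5, -129.1, 248.4]
ee_rot: [0.791, -0.612, -0.001, 0.001]
contact_force: [-6.5, -1.8, 5.9]
gripper_width: 26.3
```

```bash
python3 st.py
```

```text
t 13.15 pos [ 585.5 -129.1  248.4] yawY 14.550367123232462 q [ 0.791  -0.6119 -0.001   0.0011] j [ 0.05  0.49 -0.25  0.   -0.83  0.2 ] F [-6.5 -1.8  5.9] w 26.3
```

Request:
play_rows([
  [[-0.005, 0.02, 0], 0, 1],
  [[-0.015, 0.058, 0], 0, 1],
  [[-0.025, 0.097, 0], 0, 1],
  [[-0.035, 0.135, 0], 0, 1],
  [[-0.045, 0.174, 0], 0, 1],
  [[-0.055, 0.213, 0], 0, 1],
  [[-0.065, 0.251, 0], 0, 1],
  [[-0.075, 0.29, 0], 0, 1],
  [[-0.085, 0.329, 0], 0, 1],
  [[-0.095, 0.368, 0], 0, 1],
  [[-0.101, 0.39, 0], 0, 1],
  [[-0.102, 0.394, 0], 0, 1],
])

```text
clock: 14.65
position: [555.3, -12.1, 248.5]
ee_rot: [0.792, -0.611, 0.0, 0.002]
contact_force: [5.1, -19.0, -4.2]
gripper_width: 26.2
```

```bash
python3 st.py; python3 - <<'E'
from h import *
S=snap('scene','s8');W=snap('wrist','w8')
i=cv2.imread('pics/w8.png');s=cv2.imread('pics/s8.png')
cv2.imwrite('pics/m8.png',np.hstack([cv2.resize(s[160:340,110:310],(500,450)),cv2.resize(i[:,140:500],(300,450))]))
E
```

```text
t 14.65 pos [555.3 -12.1 248.5] yawY 14.662229968936572 q [ 7.916e-01 -6.111e-01  4.000e-04  2.500e-03] j [ 0.27  0.43 -0.36  0.01 -0.78 -0.02] F [  5.1 -19.   -4.2] w 26.2
```

View pics/m8.png

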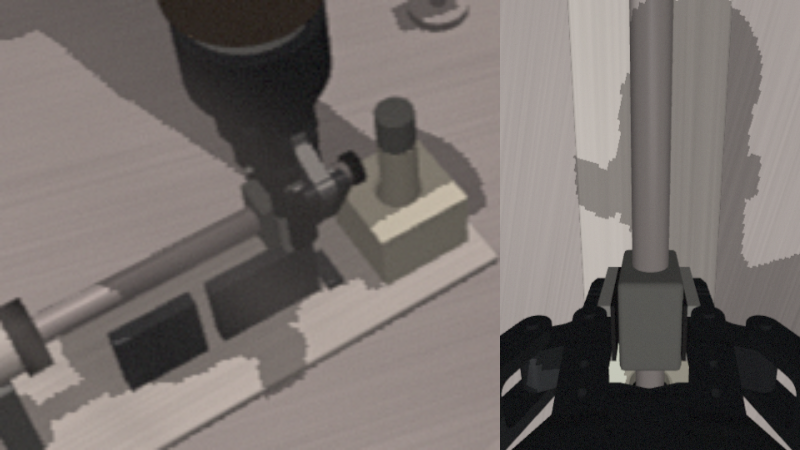

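Request:
play_rows([
  [[-0.001, 0.005, 0], 0, 1],
  [[-0.001, 0.005, 0], 0, 1],
  [[-0.001, 0.005, 0], 0, 1],
  [[-0.001, 0.005, 0], 0, 1],
])

```text
clock: 15.25
position: [555.2, -11.9, 248.4]
ee_rot: [0.791, -0.611, 0.001, 0.003]
contact_force: [3.3, -13.7, -3.0]
gripper_width: 26.7
```

```bash
python3 st.py; python3 - <<'E'
from h import *
S=snap('scene','s9'); s=cv2.imread('pics/s9.png')
print(np.abs(arm.read_state()['joint_vel']).max(), proj(S,[537,59.6,123]))
print(arm.look_for('sensor_grip',S), arm.look_for('sensor_tip',S))
cv2.imwrite('pics/m9.png',cv2.resize(s[130:330,110:340],None,fx=3,fy=3))
E
python3 st.py
```

```text
t 15.25 pos [555.2 -11.9 248.4] yawY 14.635360098530299 q [ 0.7914 -0.6113  0.0011  0.0031] j [ 0.27  0.43 -0.37  0.01 -0.78 -0.02] F [  3.3 -13.7  -3. ] w 26.7
0.003398781963520965 (np.float64(266.99157873138654), np.float64(204.50952767386255))
[{'centre': [574.1, -71.8, 100.1], 'conf': 0.87}] [{'centre': [570.8, -75.3, 97.3], 'conf': 0.61}, {'centre': [366.6, 141.3, 36.3], 'conf': 0.22}]
t 15.4 pos [555.2 -11.9 248.4] yawY 14.63632057484233 q [ 0.7914 -0.6113  0.0012  0.003 ] j [ 0.27  0.43 -0.37  0.01 -0.78 -0.02] F [  2.6 -14.   -2. ] w 26.3
```

View pics/s9.png

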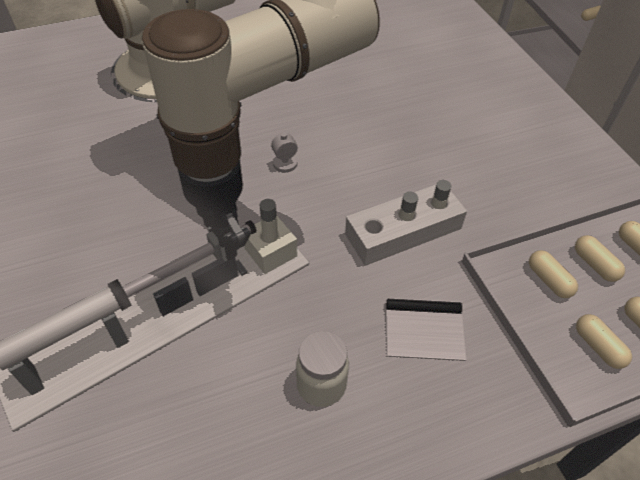

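```bash
python3 -c "
from bench import arm
print(arm.job_done())"
```

```text
the job is handed in; nothing more can be done
None
```

I put the tall tube fully home in the gauge's seat and let go of it. Then I pinched the grip with the button pressed in, pulled the arm out to the second stop, and handed the job in while still holding it there. The run took about 15.4 s; no verdict is reported.

**Last checks:**
- **Tube:** its top showed at about pixel (268, 204) in the scene picture. A fully seated tube should be at (267, 204.5), so it stands home and upright.
- **Button:** it was pressed at home. The finger opening read 26.3 mm against 28 mm between the faces. That fits the button fully in, because the 24 mm tube also read 1–1.7 mm too small.
- **Pull:** the tool travelled about 121 mm along the arm's line. The force then rose to about 19 N, and it is held at about 14 N. The spring alone gives 5.5 N, so the arm rests on the hard stop. Joint speeds were near zero.
- **Bystanders:** the short tubes, jar, counter and scraper look unmoved in the last picture.

**Checks that disagreed:**
- **Grip position:** in the last picture the network put the grip about 60 mm short of the second stop, at (574, -72) instead of about (556, -13). I believe it counted the visible rod, since the fingers hid the grip. The wrist picture showed no slip, and the force and travel both fit the second stop.
- **Wrist camera:** it read 1–2 mm off the other two cameras, so I split the difference.

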